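Take the bayonet lens off the inspection camera

ROBOT

A 6-joint arm with a two-finger parallel gripper is mounted at the origin on a cart in front of the work surface, level with it; the furniture and walls round the work are solid. World frame = base frame: x ahead of the robot, y to its left, z up, the work surface at z = 0. Lengths are in m, angles in rad, forces in N, time in s.
With the tool pointing down it reaches from about 0.4 to 0.925 m from the base axis. Payload 12.5 kg.
Tool frame: the origin (TCP) lies midway between the tips of the shut fingers; the grasp point (between the pads) lies 19 mm behind it; z points along the fingers, y is the line along which they close (so a half turn about z gives the same grasp; the last joint's range is limited). The gripper opens to 95 mm and grips with 3 to 60 N. Pads are 20 mm wide; open, the fingers measure 119 mm over their backs; the gripper's body (75 mm by 180 mm) begins 59 mm behind the grasp point.
Start: joints at [1.227, 0.491, 1.559, -0, 1.092, -0.106], TCP at [0.147, 0.607, 0.215] pointing down, gripper open.
Joint ranges: [-3.1, 3.1], [-0.84, 2.19], [0.05, 2.79], [-1.13, 4.28], [0.06, 2.93], [-2.69, 2.69]. Speed limits (rad/s): [2.22, 2.22, 2.79, 3.14, 3.14, 3.14].

INTERFACE

Orientations are given as a unit quaternion [x, y, z, w].
In Python, from rig import readout, imaging, finish_job gives the robot as it stands.
- The arm moves only by the tool carry_out, never from a script. Its argument "deltas" is a list of rows, each a list of 3 entries, a list of its own where there are three numbers: the opening, from 0 (shut) to 1 (fully open), then the shift along the tool's x, y, z in m, then the turn about the tool's z in rad. In form: [[hand, [tx, ty, tz], turn], ...]. A call has 1 to 5 rows; each row shifts and turns the commanded pose from where the row before left it, along the tool's axes as they then stand; what a row does not reach is not made up. A row lasts 1/8 s, in which the tool goes at most 62.5 mm and 10.7 degrees, less where a joint would pass 70% of its speed; a pose out of reach is approached as far as the arm can. A call with a gripper value outside its range is refused whole. The fingers move at their own pace and stop on an object; "squeeze" is the grip in N (left out, the last holds). Time passes only in rows, so rows that do not move let the fingers close. It gives the time, the measured TCP pose, the force, the opening and the grip force at its end, in the units of the state.
- readout.sense(): the state, without advancing time (a new reading comes with each control period).
- imaging.grab_frame(name): name is "scene" or "top" or "wrist"; returns the picture (400x640x3 uint8, red, green, blue); there is no depth.
- imaging.camera_model(name): a dict with "intrinsics" (3x3 intrinsics, pixels), "R" (3x3) and "t" (3): a world point X has camera coordinates R X + t; the wrist camera has in their place "tool_from_camera" (4x4, takes a point from camera to tool coordinates, whose origin is the TCP and whose axes are the flange's). Camera axes: x right, y down, z forward; pixel columns grow to the right and rows downward; lengths in m; the calibration is good to about 2 mm. A picture is of the moment at which its call begins: read the wrist's pose just before it. camera_model takes no time and is no camera call.
- finish_job(): hands the job in; it is judged then, once.
The state is a dict: "clock": time; "joint_pos": joint angles; "joint_vel": joint speeds; "joint_torque": joint torques, N m; "position": TCP position; "eef_rot": TCP orientation; "contact_force": force on the tool from outside, world axes, zero at the start; "torque": the same for the moment, N m; "opening": finger opening in m; "grip_force": force on a finger pad.
Only numpy, scipy, OpenCV 4.12 (cv2) and the standard library are available. Lean on these libraries where they do the work, as an engineer would, in place of code of your own. Each camera call takes 0.05 s, during which the arm holds its last target. There are 200 camera calls.

TASK

Take the lens off the inspection camera that lies on its back on the bench: press the red release button fully down (it stays down), turn the lens counter-clockwise until you feel it come free, and lift it straight off without forcing it. Then set it down gently and upright in the blue parking collar, fully seated, let go, and leave the other things on the bench where they are.

Things in the scene. Friction and masses are not known exactly. Their poses are not given: they have to be found in the camera images.
- camera_mount: Camera head on its back, fixed: dark steel box 137 x 100 x 42 mm high, x = -86 to +51 mm of its frame, aluminium bayonet ring in its top. Origin on the lens axis, underside; button at x = -62 mm. Turning the lens counter-clockwise from above frees it. More than 30 N in all between lens and camera (12 N of it the spring), damages it.
- bayonet (a point): Lens axis at the top of the ring's hidden 4 mm lip, 43 mm above the camera's origin. The lip has two slots 180 deg apart for the lugs, clocked differently on every camera: the lens comes free 0.75 to 1.55 rad from its start angle, in a window only about 0.13 rad wide. Beyond it the lugs run under the next lip and are held again; there is no end stop. Feel for it: try a small lift.
- lens_seat (a point): Lens axis at the underside of the locked lens, 36 mm above the camera's origin. A spring plate there pushes the lens up with 4 to 7 N, its lugs against the underside of the lip: while not free it resists lifting at once, the leaf-sprung lip yielding 3 N per mm after the first 2 to 4 N; where free, it rises without resistance.
- release_top (a point): Centre of the top of the red release button, a cap 20 mm across standing 12 mm above the camera's top face. It needs about 3.5 N, moves 6 mm down to a hard stop and stays where it is left.
- lock_pin (a point): Top of the 5 mm steel lock pin, 40 mm from the lens axis, which moves with the button. Up, it stands between two ears of the lens flange and blocks turning but for about 0.1 rad of play; fully down, it clears them.
- release (a joint): Travel of the release button in m: 0 up (locked), 0.006 fully down (released).
- lens: Loose bayonet lens, 0.14 to 0.28 kg, upright, 62 mm tall. Origin at the centre of its underside, z up its axis. Steel boss of radius 20 mm (z 0 to 8 mm); two lugs 15 mm wide, 3 mm thick, at its foot, out to radius 27 mm along +x and -x; aluminium flange of radius 36 mm (z 8 to 12 mm) with two ears out to radius 43 mm on its -x side; black round barrel above.
- lens_grip (a point): On the lens axis 40 mm above its underside: the height to grip the black ribbed barrel, which is 48 mm in diameter from z = 12 to 62 mm of the lens.
- parking_collar: Blue round plastic collar fixed to the bench, outer diameter 84 mm on a 96 mm foot, inner diameter 62 mm, rim 18 mm high. Origin at the centre of its underside, z up. A seated lens has its boss and lugs inside and its flange flat on the rim, its underside 10 mm above the collar's origin; any angle about the vertical will do.
- solder_spool: Bystander: solder spool, 49 mm across, 50 mm tall, loose. Origin at the centre of its underside.
- circuit_board: Bystander: small green circuit board, 44 x 62 x 13 mm, loose. Origin at the centre of its underside.
- flux_tin: Bystander: round tin with a green lid, 54 mm across, 20 mm tall, loose. Origin at the centre of its underside.
Not all that is in view belongs to the job. Of the things like the parking_collar, leave any that is brown or yellow; of the rest the larger one is meant.

How it is judged:
By the outcome, as a careful person would: the job done as asked, in the order asked, and still so for the second after the job is handed in, with the robot touching nothing.
It also fails if it takes over 72 s, if anything falls off the work surface, if the arm or the gripper's body presses on something with over 40 N, if the wrist force passes 120 N, or if a joint passes its speed limit or range.

## Working session

There is one attempt and no reset: what is moved stays moved. The work goes in short steps, Python scripts to look and compute and a tool call to move; the robot and the scene stay as the last step left them, time stands still between calls to the robot, and variables do not carry over. Pictures are saved under pics/ and viewed, at most 10 in all, crops included, and the job is handed in when it is done.

Besides the shell and the picture viewer there is one more tool, called after "Call:" as name([rows], argument=value, ...), one row to a line, values as JSON. carry_out: Moves the arm, as the interface text tells. Its arguments: {"type":"object","properties":{"deltas":{"type":"array"},"squeeze":{"type":"number"}},"required":["deltas"]}

```bash
ls; mkdir -p pics; cat > h.py <<'E'
import numpy as np, cv2
from rig import readout, imaging
def ray(name,u,v,pose=None):
    m=imaging.camera_model(name);K=np.array(m["intrinsics"]);d=np.linalg.inv(K)@[u,v,1]
    R=np.array(m["R"]);t=np.array(m["t"]);return -R.T@t,R.T@d
def plane(name,u,v,z):
    o,d=ray(name,u,v);return o+d*(z-o[2])/d[2]
E
python3 - <<'E'
from h import *
s=readout.sense();print({k:np.round(v,3).tolist() for k,v in s.items()})
for n in("scene","top"):
    im=imaging.grab_frame(n);cv2.imwrite(f"pics/{n}0.png",im[...,::-1]);m=imaging.camera_model(n);print(n,np.round(m["intrinsics"],1).tolist(),np.round(m["R"],3).tolist(),np.round(m["t"],3).tolist())
E
```

```text
pics
{'clock': 0.0, 'joint_pos': [1.227, 0.492, 1.559, 0.0, 1.092, -0.106], 'joint_vel': [0.001, 0.0, 0.0, 0.001, 0.001, 0.001], 'joint_torque': [0.002, -61.264, -25.818, 0.069, 0.048, -0.0], 'position': [0.147, 0.607, 0.214], 'eef_rot': [0.119, 0.993, -0.001, -0.0], 'contact_force': [0.735, 0.465, -0.901], 'torque': [0.003, -0.059, 0.032], 'grip_force': 0.0, 'opening': 0.095}
scene [[470.5, 0.0, 319.7], [0.0, 470.5, 198.0], [0.0, 0.0, 1.0]] [[-0.848, -0.53, -0.018], [-0.295, 0.499, -0.815], [0.441, -0.686, -0.579]] [0.502, 0.215, 1.115]
top [[378.5, 0.0, 318.4], [0.0, 378.5, 196.9], [0.0, 0.0, 1.0]] [[0.016, -0.999, -0.031], [-0.997, -0.013, -0.073], [0.073, 0.032, -0.997]] [0.034, 0.604, 0.958]
```

View pics/top0.png

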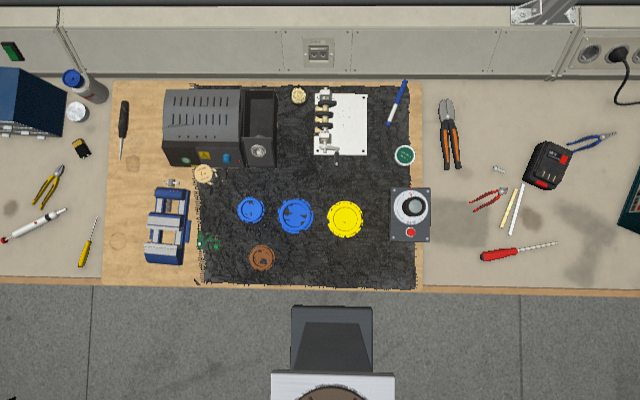

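View pics/scene0.png

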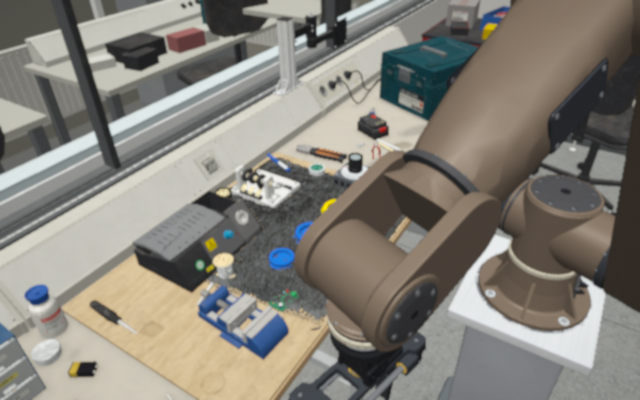

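The top view shows the camera mount at (410,213), with its button at (410,232) and lens at (413,206). The larger blue collar is at (295,215), the smaller blue decoy at (250,210), and the yellow and brown ones should be left alone. The flux tin is at (404,155). The scene view is mostly blocked by the arm.

```bash
cat >> h.py <<'E'
def blob(mask,near,rad):
    yy,xx=np.nonzero(mask);k=np.hypot(xx-near[0],yy-near[1])<rad
    p=np.c_[xx[k],yy[k]].astype(np.float32);return p
E
python3 - <<'E'
from h import *
im=imaging.grab_frame("top");hsv=cv2.cvtColor(im,cv2.COLOR_RGB2HSV);H,S,V=cv2.split(hsv)
red=((H<8)|(H>172))&(S>120)&(V>80)
p=blob(red,(410,232),12);c=p.mean(0);print("red",len(p),c,plane("top",*c,.054))
blue=(H>100)&(H<125)&(S>120)
p=blob(blue,(295,215),24);(c,r)=cv2.minEnclosingCircle(p);print("blue",len(p),c,r,plane("top",*c,.009), (p.min(0)+p.max(0))/2)
p=blob(blue,(250,210),20);(c,r)=cv2.minEnclosingCircle(p);print("small",r)
# camera corners
body=(V<110)
big=cv2.resize(im[180:250,380:440],None,fx=8,fy=8,interpolation=cv2.INTER_CUBIC);cv2.imwrite("pics/cam.png",big[...,::-1])
for q in((413,206),(411,206)):
  print(plane("top",*q,.098))
E
```

```text
red 48 [410.60416 231.77083] [ 0.51795528 -0.18735153  0.054     ]
blue 932 (294.7730407714844, 214.9572296142578) 18.433151245117188 [0.55628617 0.10477657 0.009     ] [295.  215.5]
small 14.143765449523926
[ 0.57952707 -0.18385041  0.098     ]
[ 0.57946033 -0.1791469   0.098     ]
```

View pics/cam.png

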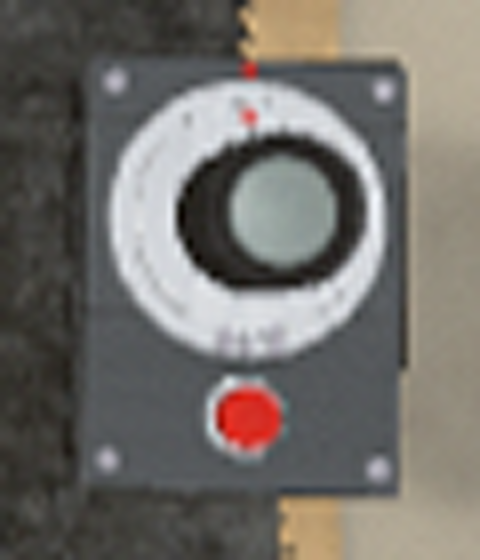

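The crop puts the lens top centre at about (415.3,206.1) px, the flange centre at about (410.9,207.2) px and the button at (410.6,231.8) px. Both lens readings give roughly (0.58,-0.187) m, which is the expected 62 mm from the button. I'll move over there now.

Call:
carry_out([
  [0,[0,0,0],0.1666],
  [0,[0,0,0],0.1666],
  [0,[0,0,0],0.1666],
  [0,[0,0,0],0.1666],
  [0,[0,0,0],0.1666],
], squeeze=20)

```text
clock: 0.78
position: [0.1472, 0.6073, 0.2144]
eef_rot: [0.513, 0.859, -0.0, 0.0]
contact_force: [0.1, -0.1, -0.1]
opening: 0.05
grip_force: 0.0
```

Call:
carry_out([
  [0,[-0.047,0.0206,0],0],
  [0,[-0.047,0.0206,0],0],
  [0,[-0.047,0.0206,0],0],
  [0,[-0.047,0.0206,0],0],
  [0,[-0.047,0.0206,0],0],
])

```text
clock: 1.4
position: [0.3514, 0.4494, 0.2146]
eef_rot: [0.51, 0.86, -0.0, -0.0]
contact_force: [-0.0, 0.4, -0.2]
opening: 0.0024
grip_force: 0.0
```

Call:
carry_out([
  [0,[-0.0526,-0.0144,0],0],
  [0,[-0.0526,-0.0144,0],0],
  [0,[-0.0526,-0.0144,0],0],
  [0,[-0.0526,-0.0144,0],0],
  [0,[-0.0526,-0.0144,0],0],
])

```text
clock: 2.02
position: [0.4133, 0.1836, 0.2146]
eef_rot: [0.51, 0.86, 0.0, 0.0]
contact_force: [0.7, 0.5, 1.0]
opening: 0.0001
grip_force: 0.0
```

Call:
carry_out([
  [0,[-0.0526,-0.0144,0],0],
  [0,[-0.0526,-0.0144,0],0],
  [0,[-0.0526,-0.0144,0],0],
  [0,[-0.0526,-0.0144,0],0],
])

```text
clock: 2.52
position: [0.4636, -0.0288, 0.2147]
eef_rot: [0.51, 0.86, 0.0, 0.0]
contact_force: [1.1, 0.2, -0.2]
opening: 0.0005
grip_force: 0.0
```

```bash
cat >> h.py <<'E'
from scipy.spatial.transform import Rotation as Ro
def wray(u,v,s):
    m=imaging.camera_model("wrist");T=np.array(m["tool_from_camera"]);R=Ro.from_quat(s["eef_rot"]).as_matrix()
    d=R@T[:3,:3]@np.linalg.inv(np.array(m["intrinsics"]))@[u,v,1];return np.array(s["position"])+R@T[:3,3],d
def wplane(u,v,z,s):
    o,d=wray(u,v,s);return o+d*(z-o[2])/d[2]
def show():
    s=readout.sense();R=Ro.from_quat(s["eef_rot"]).as_matrix()
    print(round(s["clock"],2),"pos",np.round(s["position"],4),"yaw_y",round(float(np.arctan2(R[1,1],R[0,1])),4),"z",np.round(R[:,2],3),"F",np.round(s["contact_force"],2),"q",np.round(s["joint_pos"],2),s["opening"],s["grip_force"]);return s
E
python3 - <<'E'
from h import *
s=show();m=imaging.camera_model("wrist");print(np.round(m["tool_from_camera"],3),np.round(m["intrinsics"],1))
im=imaging.grab_frame("wrist");cv2.imwrite("pics/w1.png",im[...,::-1])
print(plane("top",415.3,206.1,.098),plane("top",410.9,207.2,.048))
E
```

```text
2.52 pos [ 0.4636 -0.0288  0.2147] yaw_y 0.4998 z [ 0.  0. -1.] F [ 1.13  0.24 -0.21] q [-0.2   0.26  1.94  0.    0.94 -0.7 ] 0.0005300333323021739 0.0
[[-0.    -0.961 -0.277  0.077]
 [ 1.     0.    -0.001 -0.   ]
 [ 0.001 -0.277  0.961 -0.17 ]
 [ 0.     0.     0.     1.   ]] [[285.5   0.  318.9]
 [  0.  285.5 199.9]
 [  0.    0.    1. ]]
[ 0.57936672 -0.18925687  0.098     ] [ 0.57906173 -0.18946732  0.048     ]
```

View pics/w1.png

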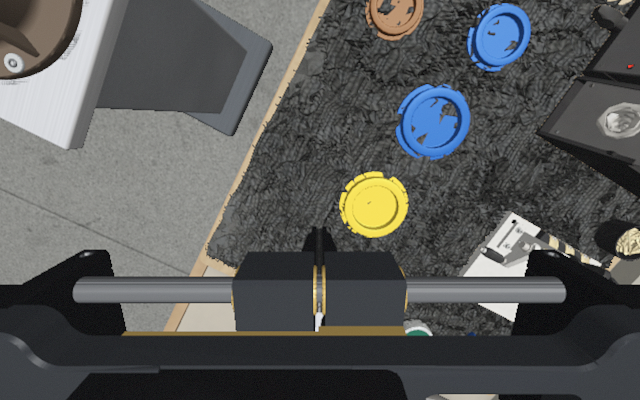

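The wrist view shows the large blue collar at (434,121), with yellow and brown beside it. I'll measure the collar from this picture, then move past the lens so the wrist camera can see it.

Call:
carry_out([
  [0,[-0.056,-0.0064,0],0],
  [0,[-0.056,-0.0064,0],0],
  [0,[-0.056,-0.0064,0],0],
  [0,[-0.056,-0.0064,0],0],
  [0,[-0.056,-0.0064,0],0],
])

```text
clock: 3.2
position: [0.57, -0.2898, 0.2144]
eef_rot: [0.51, 0.86, 0.0, -0.0]
contact_force: [0.1, -0.4, -0.2]
opening: 0.0005
grip_force: 0.0
```

Call:
carry_out([
  [0,[0,0,0],0],
  [0,[0,0,0],0],
])

```text
clock: 3.45
position: [0.5692, -0.2876, 0.214]
eef_rot: [0.51, 0.86, 0.0, -0.001]
contact_force: [-0.1, 0.4, -0.2]
opening: 0.0006
grip_force: 0.0
```

```bash
python3 - <<'E'
from h import *
s=show()
im=imaging.grab_frame("wrist");cv2.imwrite("pics/w2.png",im[...,::-1])
H,S,V=cv2.split(cv2.cvtColor(im,cv2.COLOR_RGB2HSV))
red=((H<8)|(H>172))&(S>120)&(V>80)
n,l,st,c=cv2.connectedComponentsWithStats(red.astype(np.uint8))
for i in range(1,n):
  if st[i,4]>60: print("red",st[i],c[i],wplane(*c[i],.054,s))
# collar from w1
s1=dict(s);s1["position"]=[.4636,-.0288,.2147];s1["eef_rot"]=Ro.from_matrix(np.array([[-.4792,.8777,0],[.8777,.4792,0],[0,0,-1]])).as_quat()
i1=cv2.imread("pics/w1.png");H,S,V=cv2.split(cv2.cvtColor(i1,cv2.COLOR_BGR2HSV));p=blob((H>100)&(H<125)&(S>120),(434,121),48)
h=cv2.convexHull(p)[:,0]
q=np.array([wplane(*a,0.018,s1)[:2] for a in h],np.float32);print("collar@18",cv2.minEnclosingCircle(q))
q=np.array([wplane(*a,0.004,s1)[:2] for a in h],np.float32);print("collar@4",cv2.minEnclosingCircle(q))
E
```

```text
3.45 pos [ 0.5692 -0.2876  0.214 ] yaw_y 0.4997 z [-0.001  0.001 -1.   ] F [-0.13  0.36 -0.19] q [-0.57  0.51  1.53  0.    1.11 -1.07] 0.0005890858747280682 0.0
red [314  78  17  18 249] [321.7188755   86.53815261] [ 0.51881634 -0.18964947  0.054     ]
red [199 197  25  59 909] [210.07590759 224.81078108] [ 0.47454045 -0.39558756  0.054     ]
red [296 224   6  28  88] [298.61363636 237.05681818] [ 0.57810993 -0.3576315   0.054     ]
collar@18 ((0.551956295967102, 0.10101643949747086), 0.04688224568963051)
collar@4 ((0.5567456483840942, 0.10337556153535843), 0.0486665703356266)
```

View pics/w2.png

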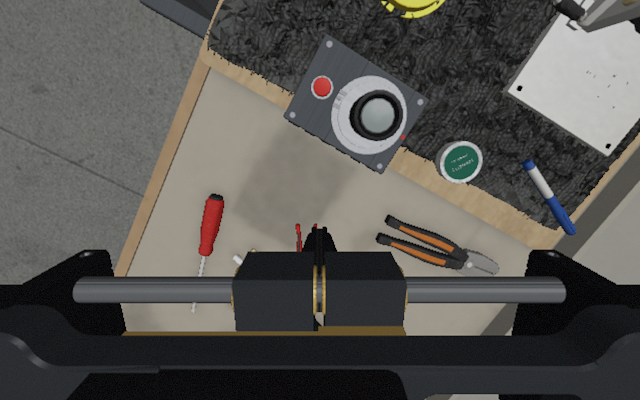

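The wrist view shows the button at (322,87), the flange disc centred at about (370,115), and the barrel top at about (378,116). I'll refine the lens centre with masks.

```bash
python3 - <<'E'
from h import *
s=readout.sense()
im=cv2.imread("pics/w2.png");H,S,V=cv2.split(cv2.cvtColor(im,cv2.COLOR_BGR2HSV))
p=blob((V>150)&(S<50),(369,115),43)
m=np.zeros(V.shape,np.uint8);m[p[:,1].astype(int),p[:,0].astype(int)]=1
m=cv2.morphologyEx(m,cv2.MORPH_OPEN,np.ones((3,3)));n,l,st,c=cv2.connectedComponentsWithStats(m);i=1+np.argmax(st[1:,4]);print(st[i])
yy,xx=np.nonzero(l==i);h=cv2.convexHull(np.c_[xx,yy].astype(np.float32))[:,0]
q=np.array([wplane(*a,.048,s)[:2] for a in h],np.float32);print("flange",cv2.minEnclosingCircle(q))
p=blob(V<60,(378,116),31);m[:]=0;m[p[:,1].astype(int),p[:,0].astype(int)]=1
n,l,st,c=cv2.connectedComponentsWithStats(m);i=1+np.argmax(st[1:,4]);print(st[i])
yy,xx=np.nonzero(l==i);h=cv2.convexHull(np.c_[xx,yy].astype(np.float32))[:,0]
q=np.array([wplane(*a,.098,s)[:2] for a in h],np.float32);print("barrel98",cv2.minEnclosingCircle(q))
o,d=wray(378,116,s);c=wplane(378,116,.098,s);print(c)
E
```

```text
[ 331   76   75   78 2414]
flange ((0.5799034237861633, -0.19072459638118744), 0.042790912091732025)
[ 350   91   52   50 1052]
barrel98 ((0.579011082649231, -0.19159144163131714), 0.025353820994496346)
[ 0.58101573 -0.19047163  0.098     ]
```

Call:
carry_out([
  [0,[0.037,0.001,0.03],0],
  [0,[0.037,0.001,0.03],0],
  [0,[0.037,0.001,0.03],0],
  [0,[0,0,0.03],0],
  [0,[0,0,0.02],0],
])

```text
clock: 4.12
position: [0.5186, -0.1874, 0.0742]
eef_rot: [0.509, 0.861, 0.0, -0.0]
contact_force: [-0.5, 0.6, 0.6]
opening: 0.0004
grip_force: 0.0
```

Call:
carry_out([
  [0,[0,0,0],0],
])

```text
clock: 4.25
position: [0.5184, -0.1879, 0.0741]
eef_rot: [0.51, 0.86, -0.0, -0.001]
contact_force: [0.2, -0.4, 0.5]
opening: 0.0002
grip_force: 0.0
```

Call:
carry_out([
  [0,[0,0,0.01],0],
  [0,[0,0,0.007],0],
  [0,[0,0,0.003],0],
  [0,[0,0,0.003],0],
])

```text
clock: 4.75
position: [0.519, -0.1892, 0.0517]
eef_rot: [0.51, 0.86, 0.0, -0.0]
contact_force: [-1.3, 0.0, 2.6]
opening: 0.0004
grip_force: 1.7
```

Call:
carry_out([
  [0,[0,0,0.002],0],
  [0,[0,0,0.001],0],
])

```text
clock: 5.0
position: [0.519, -0.1892, 0.0487]
eef_rot: [0.51, 0.86, 0.0, -0.0]
contact_force: [-1.3, 1.1, 3.6]
opening: 0.0004
grip_force: 1.6
```

Call:
carry_out([
  [0,[0,0,0.001],0],
])

```text
clock: 5.12
position: [0.5189, -0.1892, 0.048]
eef_rot: [0.51, 0.86, -0.0, -0.0]
contact_force: [-5.7, 0.6, 16.8]
opening: 0.0005
grip_force: 8.6
```

Call:
carry_out([
  [0,[0,0,-0.02],0],
  [0,[0,0,-0.04],0],
  [0.8,[0,0,-0.04],0],
  [0.8,[-0.015,0.0264,0],0],
  [0.8,[-0.015,0.0264,0],0],
])

```text
clock: 5.75
position: [0.5808, -0.1904, 0.1484]
eef_rot: [0.51, 0.86, 0.0, 0.001]
contact_force: [0.4, 0.2, 0.2]
opening: 0.0248
grip_force: 0.0
```

Call:
carry_out([
  [0.8,[0,0,0],0],
  [0.8,[0,0,0],0],
])

```text
clock: 6.0
position: [0.5791, -0.1901, 0.1472]
eef_rot: [0.51, 0.86, -0.0, -0.001]
contact_force: [-0.5, 0.6, -0.7]
opening: 0.0454
grip_force: 0.0
```

```bash
python3 - <<'E'
from h import *
s=show()
im=imaging.grab_frame("top");cv2.imwrite("pics/t2.png",cv2.resize(im[170:260,370:450],None,fx=6,fy=6)[...,::-1])
E
```

```text
6.0 pos [ 0.5791 -0.1901  0.1472] yaw_y 0.5001 z [-0.001  0.    -1.   ] F [-0.55  0.56 -0.69] q [-0.43  0.54  1.67  0.    0.93 -0.93] 0.045397232258682904 0.0
```

Call:
carry_out([
  [0.8,[0,0,0],0],
  [0.8,[0,0,0],0],
  [0.8,[0,0,0.02],0],
  [0.8,[0,0,0.03],0],
  [0.8,[0,0,0.03],0],
])

```text
clock: 6.68
position: [0.5797, -0.1903, 0.067]
eef_rot: [0.51, 0.86, 0.0, 0.0]
contact_force: [1.0, -0.3, -0.7]
opening: 0.0763
grip_force: 0.0
```

Call:
carry_out([
  [0.8,[0,0,0.01],0],
  [0.6,[0,0,0],0],
  [0.5,[0,0,0],0],
], squeeze=5)

```text
clock: 7.05
position: [0.5803, -0.1904, 0.0587]
eef_rot: [0.51, 0.86, 0.0, 0.001]
contact_force: [0.3, 0.2, -0.5]
opening: 0.0614
grip_force: 0.0
```

Call:
carry_out([
  [0.4,[0,0,0],0],
  [0.4,[0,0,0],0],
  [0.4,[0,0,0],0],
])

```text
clock: 7.42
position: [0.5803, -0.1903, 0.0583]
eef_rot: [0.51, 0.86, 0.0, 0.001]
contact_force: [1.8, -0.1, 5.3]
opening: 0.0478
grip_force: 5.0
```

Call:
carry_out([
  [0.3,[0,0,0],0],
  [0.3,[0,0,0],0],
], squeeze=20)

```text
clock: 7.68
position: [0.5803, -0.1903, 0.0581]
eef_rot: [0.51, 0.86, 0.0, 0.001]
contact_force: [2.2, 2.0, 5.6]
opening: 0.0477
grip_force: 20.0
```

Call:
carry_out([
  [0.3,[0,0,0],-0.1],
  [0.3,[0,0,0],-0.1],
  [0.3,[0,0,0],-0.1],
  [0.3,[0,0,0],0],
])

```text
clock: 8.18
position: [0.5799, -0.1904, 0.058]
eef_rot: [0.375, 0.927, -0.0, 0.0]
contact_force: [0.6, -1.1, 5.5]
opening: 0.0474
grip_force: 20.0
```

```bash
python3 - <<'E'
from h import *
s=show();print(np.round(s["torque"],2))
E
```

```text
8.18 pos [ 0.5799 -0.1904  0.058 ] yaw_y 0.8016 z [ 0. -0. -1.] F [ 0.56 -1.14  5.47] q [-0.43  0.66  1.74 -0.    0.75 -1.23] 0.04741735738500974 20.000244677066803
[-0.06  0.07  0.05]
```

Call:
carry_out([
  [0.3,[0,0,0],-0.1],
  [0.3,[0,0,0],-0.1],
  [0.3,[0,0,0],-0.1],
  [0.3,[0,0,0],-0.1],
  [0.3,[0,0,0],0],
])

```text
clock: 8.8
position: [0.5799, -0.1904, 0.058]
eef_rot: [0.184, 0.983, -0.0, 0.0]
contact_force: [-0.1, -0.1, 5.6]
opening: 0.0482
grip_force: 20.0
```

Call:
carry_out([
  [0.3,[0,0,-0.002],0],
  [0.3,[0,0,0],0],
])

```text
clock: 9.05
position: [0.5798, -0.1904, 0.0593]
eef_rot: [0.184, 0.983, -0.0, -0.0]
contact_force: [3.4, -1.6, -4.4]
opening: 0.0478
grip_force: 20.0
```

Call:
carry_out([
  [0.3,[0,0,-0.001],0],
  [0.3,[0,0,0],0],
])

```text
clock: 9.3
position: [0.5797, -0.1903, 0.0602]
eef_rot: [0.184, 0.983, 0.0, -0.0]
contact_force: [2.3, -2.8, -8.6]
opening: 0.0478
grip_force: 20.0
```

Call:
carry_out([
  [0.3,[0,0,0.001],0],
  [0.3,[0,0,0],-0.05],
  [0.3,[0,0,0],0],
])

```text
clock: 9.68
position: [0.5795, -0.1901, 0.0595]
eef_rot: [0.16, 0.987, 0.0, -0.0]
contact_force: [1.3, -1.1, -5.6]
opening: 0.0478
grip_force: 20.0
```

Call:
carry_out([
  [0.3,[0,0,0],-0.05],
  [0.3,[0,0,0],0],
])

```text
clock: 9.93
position: [0.5794, -0.1899, 0.0595]
eef_rot: [0.136, 0.991, 0.0, -0.001]
contact_force: [0.0, -0.8, -6.5]
opening: 0.048
grip_force: 20.0
```

Call:
carry_out([
  [0.3,[0,0,0],-0.05],
  [0.3,[0,0,0],0],
])

```text
clock: 10.18
position: [0.5793, -0.1899, 0.0594]
eef_rot: [0.111, 0.994, 0.0, -0.001]
contact_force: [-1.3, 0.2, -4.6]
opening: 0.0479
grip_force: 20.0
```

Call:
carry_out([
  [0.3,[0,0,0],-0.05],
  [0.3,[0,0,0],0],
])

```text
clock: 10.42
position: [0.5794, -0.1899, 0.0594]
eef_rot: [0.086, 0.996, 0.0, -0.001]
contact_force: [-1.0, 1.0, -5.7]
opening: 0.0474
grip_force: 20.0
```

```bash
python3 - <<'E'
from h import *
s=show();print(np.round(s["torque"],2))
im=imaging.grab_frame("wrist");cv2.imwrite("pics/w3.png",im[100:400,170:470][...,::-1])
E
```

```text
10.43 pos [ 0.5794 -0.1899  0.0594] yaw_y 1.3981 z [-0.001  0.001 -1.   ] F [-1.05  1.05 -5.68] q [-0.43  0.66  1.74  0.    0.75 -1.82] 0.04740791375377412 19.99760001897812
[0.04 0.16 0.01]
```

Call:
carry_out([
  [0.3,[0,0,0],-0.05],
  [0.3,[0,0,0],0],
])

```text
clock: 10.72
position: [0.5794, -0.19, 0.0595]
eef_rot: [0.061, 0.998, 0.0, -0.0]
contact_force: [-2.4, 1.6, -5.4]
opening: 0.0475
grip_force: 20.0
```

Call:
carry_out([
  [0.3,[0,0,0],-0.05],
  [0.3,[0,0,0],0],
])

```text
clock: 10.98
position: [0.5796, -0.1901, 0.0595]
eef_rot: [0.036, 0.999, 0.0, -0.0]
contact_force: [-1.7, 1.0, -5.1]
opening: 0.0478
grip_force: 20.0
```

Call:
carry_out([
  [0.3,[0,0,0],-0.05],
  [0.3,[0,0,0],0],
])

```text
clock: 11.22
position: [0.5797, -0.1902, 0.0595]
eef_rot: [0.011, 1.0, 0.0, -0.0]
contact_force: [-1.6, 0.3, -5.6]
opening: 0.0479
grip_force: 20.0
```

Call:
carry_out([
  [0.3,[0,0,0],-0.05],
  [0.3,[0,0,0],0],
])

```text
clock: 11.48
position: [0.5797, -0.1902, 0.0596]
eef_rot: [-0.014, 1.0, 0.0, -0.0]
contact_force: [-1.7, 1.5, -6.6]
opening: 0.0477
grip_force: 20.0
```

```bash
python3 - <<'E'
from h import *
s=show();print(np.round(s["torque"],2))
E
```

```text
11.47 pos [ 0.5797 -0.1902  0.0596] yaw_y 1.5979 z [-0.  0. -1.] F [-1.72  1.53 -6.65] q [-0.43  0.66  1.74  0.    0.75 -2.02] 0.047650272973386594 19.997475743293762
[0.14 0.28 0.04]
```

Call:
carry_out([
  [0.3,[0,0,0],-0.05],
  [0.3,[0,0,0],0],
])

```text
clock: 11.72
position: [0.5798, -0.1902, 0.0596]
eef_rot: [-0.039, 0.999, 0.0, 0.0]
contact_force: [-1.1, 1.6, -4.5]
opening: 0.0478
grip_force: 20.0
```

Call:
carry_out([
  [0.3,[0,0,0],-0.05],
  [0.3,[0,0,0],0],
])

```text
clock: 11.98
position: [0.5798, -0.1902, 0.0597]
eef_rot: [-0.063, 0.998, 0.0, 0.0]
contact_force: [-2.0, 0.6, -6.5]
opening: 0.0475
grip_force: 20.0
```

Call:
carry_out([
  [0.3,[0,0,0],-0.05],
  [0.3,[0,0,0],0],
])

```text
clock: 12.22
position: [0.5796, -0.19, 0.0596]
eef_rot: [-0.088, 0.996, 0.0, -0.0]
contact_force: [-2.0, 1.1, -4.8]
opening: 0.0477
grip_force: 20.0
```

Call:
carry_out([
  [0.3,[0,0,0],-0.05],
  [0.3,[0,0,0],0],
])

```text
clock: 12.48
position: [0.5796, -0.19, 0.0596]
eef_rot: [-0.113, 0.994, 0.0, -0.0]
contact_force: [-3.2, 2.9, -3.8]
opening: 0.0478
grip_force: 20.0
```

Call:
carry_out([
  [0.3,[0,0,0],-0.05],
  [0.3,[0,0,0],0],
])

```text
clock: 12.72
position: [0.5803, -0.1904, 0.0604]
eef_rot: [-0.138, 0.99, -0.0, 0.001]
contact_force: [-2.6, 1.0, 3.1]
opening: 0.048
grip_force: 20.0
```

Call:
carry_out([
  [0.3,[0,0,0],-0.05],
  [0.3,[0,0,0],0],
])

```text
clock: 12.98
position: [0.5807, -0.1906, 0.0604]
eef_rot: [-0.163, 0.987, -0.001, 0.001]
contact_force: [-0.4, -0.8, 4.3]
opening: 0.048
grip_force: 20.0
```

Between 1.30 and 1.35 rad the force switched to an upward spring push, so the lens is free. I'll lift gently.

Call:
carry_out([
  [0.3,[0,0,-0.002],0],
  [0.3,[0,0,0],0],
])

```text
clock: 13.22
position: [0.5805, -0.1906, 0.0621]
eef_rot: [-0.163, 0.987, -0.001, 0.001]
contact_force: [1.6, -0.2, 3.1]
opening: 0.0475
grip_force: 20.0
```

Call:
carry_out([
  [0.3,[0,0,-0.002],0],
  [0.3,[0,0,0],0],
])

```text
clock: 13.48
position: [0.5798, -0.1901, 0.0634]
eef_rot: [-0.164, 0.987, 0.0, -0.0]
contact_force: [2.9, -0.7, -1.2]
opening: 0.0478
grip_force: 20.0
```

Call:
carry_out([
  [0.3,[0,0,-0.002],0],
  [0.3,[0,0,-0.002],0],
  [0.3,[0,0,0],0],
])

```text
clock: 13.85
position: [0.5795, -0.1901, 0.0676]
eef_rot: [-0.164, 0.986, 0.0, -0.0]
contact_force: [-0.6, -0.0, -1.7]
opening: 0.0478
grip_force: 20.0
```

Call:
carry_out([
  [0.3,[0,0,-0.02],0],
  [0.3,[0,0,-0.03],0],
  [0.3,[0,0,-0.03],0],
  [0.3,[-0.0122,0.0476,0],0],
  [0.3,[-0.0122,0.0476,0],0],
])

```text
clock: 14.48
position: [0.5716, -0.0914, 0.1478]
eef_rot: [-0.163, 0.987, 0.0, 0.0]
contact_force: [0.5, 0.1, -1.5]
opening: 0.0477
grip_force: 20.0
```

Call:
carry_out([
  [0.3,[-0.0122,0.0476,0],0],
  [0.3,[-0.0122,0.0476,0],0],
  [0.3,[-0.0122,0.0476,0],0],
  [0.3,[-0.0122,0.0476,0],0],
  [0.3,[0,0,0],0],
])

```text
clock: 15.1
position: [0.5559, 0.1065, 0.1476]
eef_rot: [-0.166, 0.986, 0.0, -0.0]
contact_force: [-0.3, -1.0, -1.0]
opening: 0.0482
grip_force: 20.0
```

Call:
carry_out([
  [0.3,[0,0,0],0],
  [0.3,[0,0,0],0],
])

```text
clock: 15.35
position: [0.5568, 0.1027, 0.1476]
eef_rot: [-0.163, 0.987, -0.0, -0.0]
contact_force: [0.3, -0.4, -2.1]
opening: 0.0475
grip_force: 20.0
```

```bash
python3 - <<'E'
from h import *
s=show()
im=imaging.grab_frame("wrist");cv2.imwrite("pics/w4.png",im[...,::-1])
im=imaging.grab_frame("scene");cv2.imwrite("pics/s4.png",im[...,::-1])
E
```

```text
15.35 pos [0.5568 0.1027 0.1476] yaw_y 1.8988 z [-0. -0. -1.] F [ 0.34 -0.39 -2.12] q [ 0.07  0.49  1.78 -0.    0.88 -1.83] 0.0475049011634943 19.998879432678223
```

View pics/w4.png

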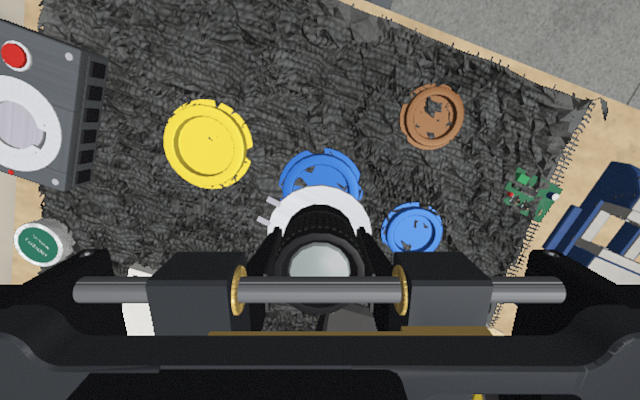

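The wrist view shows the lens held upright above the larger blue collar (320,180), sharing its centre column, with the empty mount at the left. I'll lower it now.

Call:
carry_out([
  [0.3,[0,0.001,0.03],0],
  [0.3,[0,0,0.03],0],
  [0.3,[0,0,0.025],0],
  [0.3,[0,0,0.015],0],
  [0.3,[0,0,0.004],0],
])

```text
clock: 16.08
position: [0.5563, 0.1043, 0.0431]
eef_rot: [-0.164, 0.987, 0.0, -0.0]
contact_force: [0.5, 0.5, -1.3]
opening: 0.0477
grip_force: 20.0
```

Call:
carry_out([
  [0.3,[0,0,0.002],0],
  [0.3,[0,0,0.002],0],
  [0.3,[0,0,0.002],0],
  [0.3,[0,0,0],0],
])

```text
clock: 16.58
position: [0.5565, 0.1047, 0.0378]
eef_rot: [-0.164, 0.986, 0.0, 0.0]
contact_force: [0.3, -0.4, -1.8]
opening: 0.0477
grip_force: 20.0
```

Call:
carry_out([
  [0.3,[0,0,0.001],0],
  [0.3,[0,0,0.001],0],
])

```text
clock: 16.82
position: [0.5565, 0.1047, 0.0357]
eef_rot: [-0.164, 0.986, 0.0, 0.0]
contact_force: [0.0, 0.3, -1.8]
opening: 0.048
grip_force: 20.0
```

Call:
carry_out([
  [0.3,[0,0,0.001],0],
  [0.3,[0,0,0.001],0],
  [0.3,[0,0,0.0005],0],
  [0.3,[0,0,0],0],
])

```text
clock: 17.32
position: [0.5564, 0.1047, 0.0331]
eef_rot: [-0.164, 0.986, 0.0, -0.0]
contact_force: [-0.5, 0.0, -2.5]
opening: 0.0475
grip_force: 20.0
```

Call:
carry_out([
  [0.3,[0,0,0.0005],0],
  [0.3,[0,0,0.0005],0],
  [0.3,[0,0,0],0],
])

```text
clock: 17.7
position: [0.5564, 0.1047, 0.0326]
eef_rot: [-0.164, 0.986, 0.0, 0.0]
contact_force: [-2.8, -0.5, 5.1]
opening: 0.0477
grip_force: 20.0
```

Call:
carry_out([
  [0.52,[0,0,0],0],
  [0.55,[0,0,0],0],
  [0.6,[0,0,0],0],
  [0.7,[0,0,0],0],
  [0.8,[0,0,0],0],
], squeeze=5)

```text
clock: 18.32
position: [0.5564, 0.1047, 0.0321]
eef_rot: [-0.164, 0.986, 0.0, -0.0]
contact_force: [0.5, -0.5, 0.7]
opening: 0.0714
grip_force: 0.0
```

Call:
carry_out([
  [0.85,[0,0,0],0],
  [0.85,[0,0,-0.02],0],
  [0.85,[0,0,-0.03],0],
  [0.85,[0,0,-0.04],0],
  [0.85,[0,0,-0.04],0],
])

```text
clock: 18.95
position: [0.5562, 0.1046, 0.1633]
eef_rot: [-0.164, 0.986, 0.0, -0.0]
contact_force: [0.4, -0.2, -0.2]
opening: 0.0807
grip_force: 0.0
```

Call:
carry_out([
  [0.85,[-0.04,0.02,-0.02],0],
  [0.85,[-0.04,0.02,-0.02],0],
  [0.85,[-0.04,0,0],0],
  [0.85,[0,0,0],0],
  [0.85,[0,0,0],0],
])

```text
clock: 19.58
position: [0.6563, 0.1811, 0.2016]
eef_rot: [-0.164, 0.986, 0.0, -0.001]
contact_force: [-0.6, -1.3, 1.1]
opening: 0.0809
grip_force: 0.0
```

```bash
python3 - <<'E'
from h import *
s=show()
im=imaging.grab_frame("wrist");cv2.imwrite("pics/w5.png",im[...,::-1])
im=imaging.grab_frame("scene")[160:340,180:420];cv2.imwrite("pics/s5.png",cv2.resize(im,None,fx=3,fy=3)[...,::-1])
E
```

```text
19.57 pos [0.6563 0.1811 0.2016] yaw_y 1.9 z [-0.001 -0.    -1.   ] F [-0.56 -1.28  1.12] q [ 0.17  0.58  1.42  0.    1.14 -1.73] 0.08088180552220724 0.0
```

View pics/w5.png

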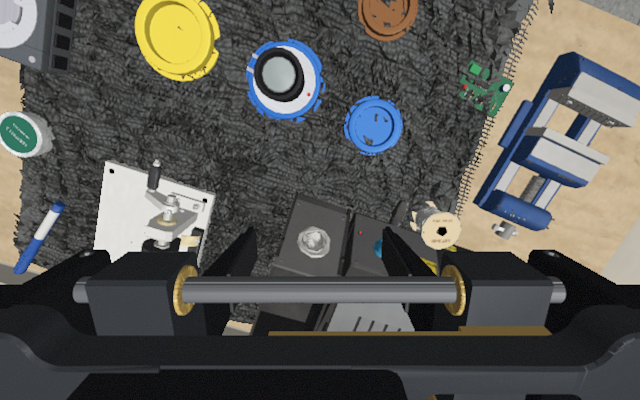

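View pics/s5.png

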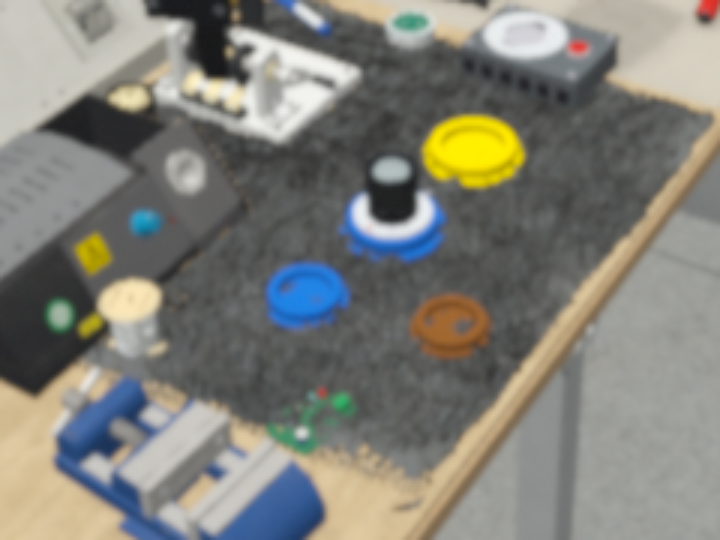

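The lens sits upright with its flange flat on the large blue collar, at (284,80) in the wrist view and (392,210) in the scene crop. The button is down, the bystanders haven't moved and the gripper is clear.

```bash
python3 -c "
from rig import finish_job;print(finish_job())"
```

```text
the job is handed in; nothing more can be done
None
```

The job is handed in: button pressed down, lens freed at about 1.35–1.4 rad counter-clockwise, lifted off and seated upright in the larger blue collar, with the gripper clear, nothing else moved, and about 20 s of the 72 s used.

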